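# Slide the long tube rack up to the scribed line

## Task

On the grey bench pad stand two white tube racks. Slide the longer one across the pad, away from the robot, until its far long edge meets the scribed black line and lies along it, without lifting it and without shoving it well past the line. Leave the shorter rack where it stands.

Things in the scene. Friction and masses are not known exactly. Their poses are not given: they have to be found in the camera images.
- long_rack: The longer white tube rack: a solid block 90 mm deep (x), 180 mm long (y), 42 mm high, with dark holes and capped tubes that stand up to 64 mm above its underside; about 0.45 kg, loose, slides on the pad (a push of roughly 2 to 7 N). Origin: centre of its underside; x points away from the robot across its depth, y along its length, z up.
- long_rack_edge (a point): Middle of the long rack's far long edge at its underside, 45 mm along the rack's x from its origin; axes as the rack's. This edge is to meet the line.
- line (a point): Middle of the scribed black line, 3 mm wide, 420 mm long, on the fixed grey pad (380 x 460 mm, top 4 mm above the bench). y runs along the line, x across it, away from the robot; the pad goes on 120 mm beyond the line and 260 mm before it. Nothing there stops the rack. A stack of two dishes, 90 mm across, 32 mm high, stands at least 25 mm beyond the line.
- short_rack: The shorter white tube rack, same make: 90 mm deep (x), 100 mm long (y), 42 mm high, tubes up to 64 mm; loose. It stands on the pad beside the long rack, to its left or right, at least 20 mm away, and must stay where it is. Origin: centre of its underside.
Not all that is in view belongs to the job. What is shaped like the long_rack but orange is not meant.

How it is judged:
At the end, for the whole second after the job is handed in: The middle of the long rack's far edge is within 10 mm of the line (and within the line's length), the rack is parallel to the line within 10 degrees, flat on the pad and at rest; the short rack is within 20 mm of where it stood (x of long_rack_edge in the frame of line between -0.01 and 0.01 m and y of long_rack_edge in the frame of line between -0.19 and 0.19 m and angle between the y axis of long_rack and the y axis of line, either way round below 0.175 rad and angle between long_rack's own z axis and vertical below 0.1 rad and linear speed of long_rack below 0.01 m/s and distance of short_rack from where it was at the start of the episode below 0.02 m); the robot touches nothing.
It fails at once if the long rack is lifted (more than 15 mm off the pad) (z of long_rack in the frame of line above 0.015 m).
It fails at once if the long rack's edge is pushed more than 25 mm past the line (x of long_rack_edge in the frame of line above 0.025 m).
It fails at once if the short rack is moved more than 20 mm (distance of short_rack from where it was at the start of the episode above 0.02 m).
It also fails if it takes over 40 s, if anything falls off the work surface, if the arm or the gripper's body presses on something with over 40 N, if the wrist force passes 120 N, or if a joint passes its speed limit or range.

## Robot

A 7-joint arm with a two-finger parallel gripper is mounted at the origin on the work surface. World frame = base frame: x ahead of the robot, y to its left, z up, the work surface at z = 0. Lengths are in m, angles in rad, forces in N, time in s.
With the tool pointing down it reaches from about 0.425 to 0.95 m from the base axis. Payload 4.7 kg.
Tool frame: the origin (TCP) lies on the centre line of the jaws, within the pads' length; the fingertips stand robot.nose_length ahead of it and the grasp point (between the pads) lies 8 mm behind it (robot.nose_length is the distance from the TCP to the fingertips, in m); z points along the fingers, y is the line along which they close (so a half turn about z gives the same grasp; the last joint's range is limited). The gripper opens to 85 mm and grips with 20 to 120 N. Pads are 22 mm wide; open, the fingers measure 114 mm over their backs; the gripper's body (76 mm by 85 mm) begins 54 mm behind the grasp point. The pads swing forward as they close: fully open they stand 13 mm farther back than shut.
Start: joints at [1.206, 0.469, -0.049, 1.532, 0.024, 1.141, -0.082], TCP at [0.222, -0.637, 0.242] pointing down, gripper open.
Joint ranges: [-2.59, 2.59], [-0.33, 1.99], [-1.39, 1.29], [0.1, 2.45], [-1.04, 4.18], [0.21, 1.99], [-2.66, 2.66]. Speed limits (rad/s): [2.57, 2.57, 3.14, 3.14, 3.14, 3.14, 3.14].

## Interface

Orientations are given as [roll, pitch, yaw] about the fixed x, y, z axes, in that order (R = Rz(yaw) Ry(pitch) Rx(roll)).
In Python, from plant import robot gives the robot as it stands. Calls block until the motion is done:
- robot.goto(position, orientation): joint-space move of the TCP to a pose.
- robot.move_straight(position, vel=0.15, attitude=None, contact_N=None): straight line of the TCP; attitude=None keeps the orientation; vel is the mean speed in m/s. With contact_N (N) it stops when the force on the tool has changed by that much, and returns True; else False.
- robot.move_joints(angles): joint-space move.
- robot.grip(opening, strength=None): opening from 0.0 (shut) to 1.0 (fully open); strength is the grip in N (None keeps the last); returns when the fingers have stopped.
- robot.sleep(seconds).
- robot.inverse_kinematics(position, orientation): joint angles nearest the present ones, or None.
- robot.sense(): the state.
- robot.grab_frame(name): name is "scene" or "top"; returns a dict with "image" (400x640x3 uint8, red, green, blue), "range_z" (400x640 float32, m along the optical axis (not along the pixel's ray), 0 where there is no reading), "fx", "fy", "cx", "cy" (pixels), "R" (3x3) and "t" (3): a world point X has camera coordinates R X + t. Camera axes: x right, y down, z forward; pixel columns grow to the right and rows downward; lengths in m; the calibration is good to about 2 mm. A picture is of the moment at which its call begins.
A pose or a line that the arm cannot do raises robot.IKError and nothing moves.
- robot.close_job(): hands the job in; it is judged then, once.
The state is a dict: "t": time; "joint_pos": joint angles; "joint_velocities": joint speeds; "effort": joint torques, N m; "tcp_pos": TCP position; "tcp_rot": TCP orientation; "wrist_force": force on the tool from outside, world axes, zero at the start; "torque": the same for the moment, N m; "opening": opening from 0.0 (shut) to 1.0 (fully open); "gripper_force": force on a finger pad.
Only numpy, scipy, OpenCV 4.12 (cv2) and the standard library are available. Lean on these libraries where they do the work, as an engineer would, in place of code of your own. Each camera call takes 0.05 s, during which the arm holds its last target. There are 200 camera calls.

## Working session

There is one attempt and no reset: what is moved stays moved. The work goes in short steps, each a Python script; the robot and the scene stay as the last script left them, time stands still between calls to the robot, and variables do not carry over. Pictures are saved under pics/ and viewed, at most 10 in all, crops included, and the job is handed in when it is done.

```bash
mkdir -p pics; ls; python3 - <<'E'
from plant import robot
import cv2, numpy as np
for n in("top","scene"):
    f=robot.grab_frame(n); cv2.imwrite(f"pics/{n}0.png",f["image"][:,:,::-1])
    np.savez(f"{n}0.npz",**f)
    print(n,f["fx"],f["cx"],f["cy"],(-f["R"].T@f["t"]).round(3),f["R"].round(2).tolist())
print(robot.nose_length,robot.sense())
E
```

```text
pics
top 443.0732148429145 318.51769177110026 200.09710586913206 [ 0.489 -0.06   1.035] [[0.01, -1.0, -0.0], [-1.0, -0.01, -0.06], [0.06, 0.0, -1.0]]
scene 379.4353784797077 318.748025301506 201.76737160740177 [ 0.917 -0.485  0.551] [[0.78, 0.63, -0.01], [0.42, -0.53, -0.74], [-0.47, 0.57, -0.67]]
0.011 {'t': 0.1, 'joint_pos': array([ 1.20610432,  0.46932855, -0.04860681,  1.53354555,  0.02412268,
        1.1409997 , -0.08229684]), 'joint_velocities': array([-0.00119549, -0.00094954, -0.00071232, -0.00180146, -0.00088054,
        0.00032234, -0.00249096]), 'effort': array([ 4.74491571e-04, -5.11518860e+01, -4.70290182e-02, -2.38389087e+01,
        1.08134261e-02,  4.43183308e-03,  8.75493917e-07]), 'tcp_pos': array([ 0.2222774 , -0.63683156,  0.24140037]), 'tcp_rot': array([-3.13989957e+00,  7.33707453e-05,  3.35843660e-01]), 'wrist_force': array([-0.03704098, -0.1894589 , -0.12434344]), 'torque': array([-0.01998257, -0.00383241, -0.02301919]), 'gripper_force': 0.0, 'opening': 0.9997944066205782}
```

View pics/top0.png

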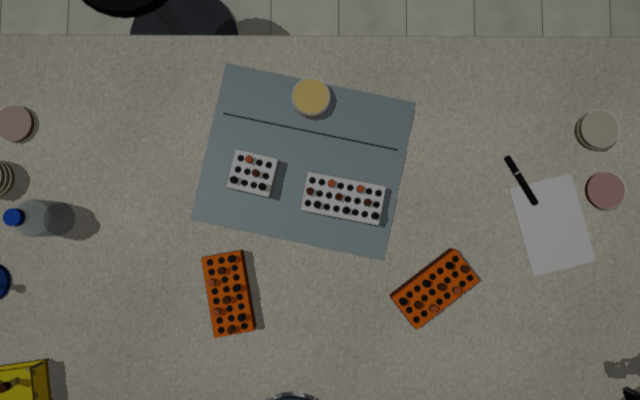

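View pics/scene0.png

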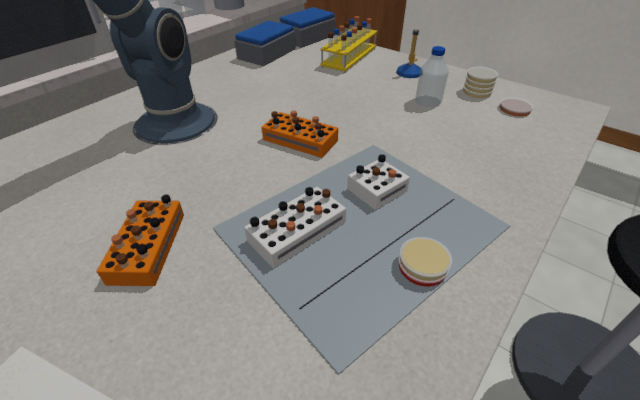

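```bash
cat > h.py <<'E'
import cv2, numpy as np
def cast(f,uv,z):
    uv=np.atleast_2d(np.asarray(uv,float))
    d=np.c_[(uv[:,0]-f["cx"])/f["fx"],(uv[:,1]-f["cy"])/f["fy"],np.ones(len(uv))]@f["R"]
    c=-f["R"].T@f["t"]; return (c+d*((z-c[2])/d[:,2])[:,None])
def measure(f):
    im=f["image"]; hsv=cv2.cvtColor(im,cv2.COLOR_RGB2HSV); out={}
    roi=np.zeros(im.shape[:2],np.uint8); roi[60:262,190:418]=255
    w=cv2.inRange(hsv,(0,0,150),(180,40,255))&roi
    w=cv2.morphologyEx(w,cv2.MORPH_CLOSE,np.ones((5,5)))
    cs=[c for c in cv2.findContours(w,cv2.RETR_EXTERNAL,cv2.CHAIN_APPROX_NONE)[0] if cv2.contourArea(c)>600]
    racks=[]
    for c in cs:
        p=cast(f,c[:,0],0.046)[:,:2]                 # top face outline
        (x,y),s,a=cv2.minAreaRect((p*1000).astype(np.float32))
        b=cv2.boxPoints(((x,y),s,a))/1000
        racks.append((np.array([x,y])/1000,np.array(s)/1000,b,c[:,0].mean(0)))
    racks.sort(key=lambda r:-r[1].max())
    g=cv2.inRange(cv2.cvtColor(im,cv2.COLOR_RGB2GRAY),0,60)&roi
    n,l,st,_=cv2.connectedComponentsWithStats(g)
    ls=[i for i in range(1,n) if st[i,2]>60 and st[i,3]<60]
    line=None
    if ls:
        i=max(ls,key=lambda i:st[i,2]); v,u=np.nonzero(l==i)
        p=cast(f,np.c_[u,v],0.004)[:,:2].astype(np.float32)
        dx,dy,x0,y0=cv2.fitLine(p,cv2.DIST_HUBER,0,.001,.001).ravel()
        d=np.array([dx,dy]); d*=np.sign(d[1]); s=(p-[x0,y0])@d
        line=(np.array([x0,y0])+d*(s.max()+s.min())/2,d,np.ptp(s))
    return racks,line
def rel(r,line):
    m,d,_=line; n=np.array([d[1],-d[0]])  # away from robot
    b=r[2]; e=[b[i]-b[i-1] for i in range(4)]; k=max(e,key=np.linalg.norm); k=k*np.sign(k[1])
    ang=np.arctan2(k[0]*n[0]+k[1]*n[1],k@d)
    kn=np.array([k[1],-k[0]])/np.linalg.norm(k)
    edge=r[0]+.045*kn
    return (edge-m)@n,(edge-m)@d,ang,kn,k/np.linalg.norm(k)
E
python3 - <<'E'
from h import *
f=dict(np.load("top0.npz")); R,L=measure(f)
for r in R: print("rack",r[0].round(4),r[1].round(4),r[3].round(),r[2].round(3).tolist())
print("line",L)
print(rel(R[0],L))
cv2.imwrite("pics/crop.png",cv2.resize(f["image"][60:265,185:420,::-1],None,fx=2.6,fy=2.6,interpolation=cv2.INTER_CUBIC))
# depth check
v,u=R[0][3].round().astype(int)[::-1]; print(f["range_z"][v,u])
E
```

```text
line (array([ 0.69484836, -0.12633109], dtype=float32), array([0.20103626, 0.9795838 ], dtype=float32), np.float32(0.22516957))Traceback (most recent call last):
  File "<stdin>", line 5, in <module>
IndexError: list index out of range
```

```bash
python3 - <<'E'
from h import *
f=dict(np.load("top0.npz")); h=cv2.cvtColor(f["image"],cv2.COLOR_RGB2HSV)
print(f["image"][205,300:390:4].tolist()); print(f["image"][105:122,230].tolist(),f["image"][180,284])
cv2.imwrite("pics/crop.png",cv2.resize(f["image"][60:265,185:420,::-1],None,fx=2.6,fy=2.6,interpolation=cv2.INTER_CUBIC))
E
```

```text
[[94, 102, 102], [132, 132, 131], [30, 30, 30], [134, 134, 134], [15, 14, 16], [30, 29, 29], [30, 29, 28], [22, 24, 24], [137, 137, 136], [84, 85, 85], [137, 137, 137], [134, 134, 135], [135, 135, 135], [137, 138, 137], [133, 134, 133], [137, 137, 137], [103, 102, 101], [56, 41, 34], [91, 88, 85], [13, 14, 14], [129, 130, 129], [55, 61, 62], [60, 67, 67]]
[[93, 103, 105], [94, 104, 105], [94, 103, 105], [93, 103, 104], [93, 103, 104], [92, 103, 104], [93, 103, 104], [92, 101, 103], [82, 92, 93], [59, 65, 66], [62, 68, 69], [90, 98, 99], [94, 103, 105], [94, 103, 104], [94, 103, 104], [94, 104, 105], [95, 104, 106]] [ 91  99 101]
```

View pics/crop.png

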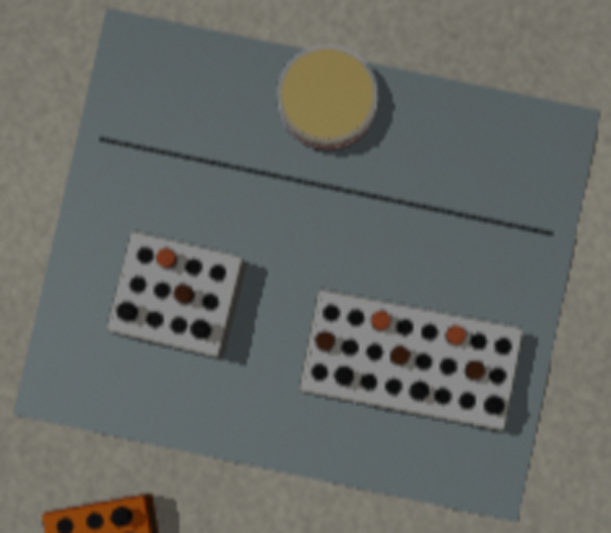

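The crop shows two white racks: the long one at full-image (343,199), with 8x3 holes, and the short one at (252,173). The orange look-alikes at (228,293) and (435,288) are off the pad, so (343,199) is the one to push. The line runs from (223,113) to (397,150), and the dishes stand beyond it at (311,98).

```bash
sed -i 's/(0,0,150),(180,40,255)/(0,0,115),(180,22,255)/; s/RGB2GRAY),0,60)/RGB2GRAY),0,80)/; s/st\[i,2\]>60 and st\[i,3\]<60/st[i,2]>100 and st[i,3]<60/' h.py
python3 - <<'E'
from h import *
from plant import robot
f=dict(np.load("top0.npz")); R,L=measure(f)
for r in R: print("rack",r[0].round(4),r[1].round(4),r[3].round(),r[2].round(3).tolist())
print("line",L); q=rel(R[0],L); print(q)
n=np.array([L[1][1],-L[1][0]]); kn=q[3]
yaw=np.arctan2(kn[1],kn[0]); print("yaw",yaw)
for s in(-.085,-.045): 
  p=R[0][0]+s*kn; print(p)
  for yy in (yaw,yaw+np.pi,yaw-np.pi): print(robot.inverse_kinematics([*p,.035],[np.pi,0,yy]))
E
```

```text
rack [ 0.5548 -0.1098] [0.1778 0.0875] [344. 199.] [[0.4950000047683716, -0.1889999955892563], [0.5809999704360962, -0.20499999821186066], [0.6140000224113464, -0.03099999949336052], [0.527999997138977, -0.014000000432133675]]
rack [0.611  0.0951] [0.0975 0.0882] [252. 174.] [[0.5569999814033508, 0.057999998331069946], [0.6430000066757202, 0.03799999877810478], [0.6650000214576721, 0.13300000131130219], [0.5789999961853027, 0.15299999713897705]]
line (array([ 0.7137462 , -0.03414272], dtype=float32), array([0.20179676, 0.9794274 ], dtype=float32), np.float32(0.41890118))
(np.float64(-0.09544087571096499), np.float64(-0.10541996162153927), np.float32(-0.016568644), array([ 0.98263633, -0.185542  ], dtype=float32), array([0.185542  , 0.98263633], dtype=float32))
yaw -0.18662341
[ 0.47125265 -0.0940138 ]
[ 0.27034708  0.46814405 -0.19866518  2.15029033  0.1747293   0.53783603
 -1.81529746]
[ 0.60346758  0.53970494 -0.6184936   2.13177701  0.53422873  0.62508563
  0.9922338 ]
[ 0.60346757  0.53970494 -0.61849359  2.13177701  0.53422872  0.62508563
  0.99223363]
[ 0.5105581  -0.10143548]
[ 0.2575795   0.51098014 -0.18028953  2.0606959   0.16002598  0.58275088
 -1.79146658]
[ 0.60215098  0.59030286 -0.62846296  2.0409887   0.54759559  0.67965799
  1.00025961]
[ 0.60215098  0.59030285 -0.62846296  2.0409887   0.54759559  0.67965799
  1.00025943]
```

```bash
python3 - <<'E'
from h import *
from plant import robot
f=dict(np.load("top0.npz")); R,L=measure(f); q=rel(R[0],L)
n=np.array([L[1][1],-L[1][0]]); yaw=np.arctan2(n[1],n[0])
p=R[0][0]-.09*n
robot.goto([*p,.20],[np.pi,0,yaw])
print(robot.move_straight([*p,.026],vel=.12,contact_N=6))
s=robot.sense(); print(s["t"],s["tcp_pos"],s["wrist_force"],s["opening"])
c=robot.move_straight([*(p+.045*n),.026],vel=.03,contact_N=1.5)
s=robot.sense(); print(c,s["t"],(s["tcp_pos"][:2]-p)@n,s["wrist_force"])
f=robot.grab_frame("scene"); cv2.imwrite("pics/s1.png",f["image"][:,:,::-1])
E
```

```text
False
3.85 [ 0.46711769 -0.0916871   0.02657133] [0.2233691  0.15801349 0.5068373 ] 0.9976457402690133
True 4.9417 0.035437610562661113 [-0.67192051  0.31510193 -0.42615167]
```

View pics/s1.png

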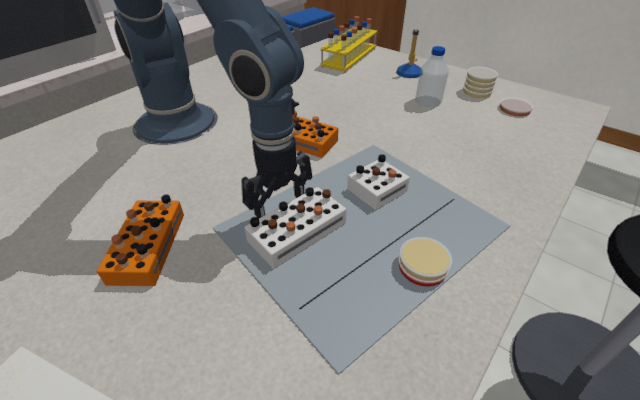

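The picture shows the fingers against the near face of the long rack, around (275,205). I'll push most of the way, back off and measure.

```bash
python3 - <<'E'
from h import *
from plant import robot
f=dict(np.load("top0.npz")); R0,L=measure(f)
n=np.array([L[1][1],-L[1][0]])
p=robot.sense()["tcp_pos"][:2]
robot.move_straight([*(p+.080*n),.026],vel=.03)
s=robot.sense(); print(s["t"],(s["tcp_pos"][:2]-p)@n,s["wrist_force"])
t=s["tcp_pos"][:2]
robot.move_straight([*(t-.03*n),.026],vel=.1)
robot.move_straight([*(t-.06*n),.2],vel=.25)
f=robot.grab_frame("top"); np.savez("top1.npz",**f); cv2.imwrite("pics/t1.png",f["image"][:,:,::-1])
R,L1=measure(f)
for r in R: print(r[0].round(4),r[1].round(4),r[3])
print(rel(R[0],L),robot.sense()["t"]); np.save("contact.npy",t)
E
```

```text
7.8167 0.07995156464327074 [-1.95451957  1.15180337 -1.27344273]
[ 0.6425 -0.0216] [0.4452 0.379 ] [262.9939985  147.30457614]
[ 0.633  -0.1256] [0.1804 0.0929] [346.5        157.45299145]
(np.float64(-0.027339190406183607), np.float64(-0.002317314621296347), np.float32(0.0046498193), array([ 0.9784785, -0.2063487], dtype=float32), array([0.2063487, 0.9784785], dtype=float32)) 9.175
```

View pics/t1.png

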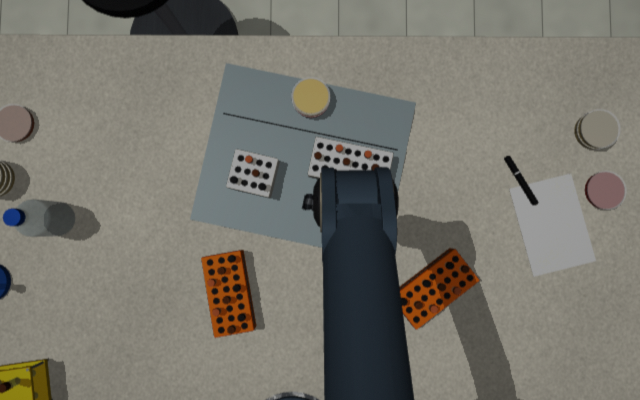

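The far edge of the long rack, (313,138) to (393,153), is visible and lies just short of the line. The arm hides part of the near edge, so I'll fit the far edge only.

```bash
cat >> h.py <<'E'
def faredge(f,line,u0,u1,v0,v1):
    """far top edge of the rack: first bright pixel below the pad, sub-pixel at half level, per column"""
    g=cv2.cvtColor(f["image"],cv2.COLOR_RGB2GRAY).astype(float); pts=[]
    for u in range(u0,u1):
        c=g[v0:v1,u]; k=np.nonzero((c[1:]>116)&(c[:-1]<=116))[0]
        if len(k): i=k[0]; pts.append((u,v0+i+(116-c[i])/(c[i+1]-c[i])))
    p=cast(f,pts,.046)[:,:2].astype(np.float32)
    dx,dy,x,y=cv2.fitLine(p,cv2.DIST_HUBER,0,.001,.001).ravel(); d=np.array([dx,dy])*np.sign(dy)
    m,l,_=line; n=np.array([l[1],-l[0]])
    return (np.array([x,y])-m)@n,(np.array([x,y])-m)@l,np.arctan2(d@n,d@l)
E
python3 - <<'E'
from h import *
f0=dict(np.load("top0.npz")); f1=dict(np.load("top1.npz")); R,L=measure(f0)
print(faredge(f0,L,310,380,165,200)); print(faredge(f1,L,318,388,130,165)); print(rel(measure(f1)[0][1],L)[:3])
E
```

```text
(np.float32(-0.0972373), np.float32(-0.10140909), np.float32(-0.019828549))
(np.float32(-0.015898095), np.float32(-0.067121714), np.float32(-0.0016886153))
(np.float64(-0.015635423717072543), np.float64(-0.10569832436853055), np.float32(-0.0030525597))
```

```bash
python3 - <<'E'
from h import *
from plant import robot
R0,L=measure(dict(np.load("top0.npz"))); n=np.array([L[1][1],-L[1][0]]); t=np.load("contact.npy")
robot.move_straight([*(t-.03*n),.2],vel=.2)
robot.move_straight([*(t-.03*n),.026],vel=.15,contact_N=6)
robot.move_straight([*(t-.004*n),.026],vel=.05)
robot.move_straight([*(t+.0155*n),.026],vel=.02)
print((robot.sense()["tcp_pos"][:2]-t)@n)
robot.move_straight([*(t-.03*n),.026],vel=.1)
robot.move_straight([*(t-.09*n),.2],vel=.2)
f=robot.grab_frame("top"); np.savez("top2.npz",**f); cv2.imwrite("pics/t2.png",f["image"][60:265,185:420,::-1].repeat(2,0).repeat(2,1))
f2=robot.grab_frame("scene"); cv2.imwrite("pics/s2.png",f2["image"][:,:,::-1])
for r in measure(f)[0]: print(r[0].round(4),r[1].round(4),[float(x) for x in rel(r,L)[:3]])
print(robot.sense()["t"])
E
```

```text
0.01566871239955239
[ 0.6427 -0.0213] [0.4447 0.3769] [-0.027156345955085395, -0.0017925601267287415, 0.000359925878001377]
[ 0.6431 -0.1231] [0.1894 0.1024] [-0.006295623802891903, -0.1011682907144406, -0.004494344349950552]
14.35
```

View pics/t2.png

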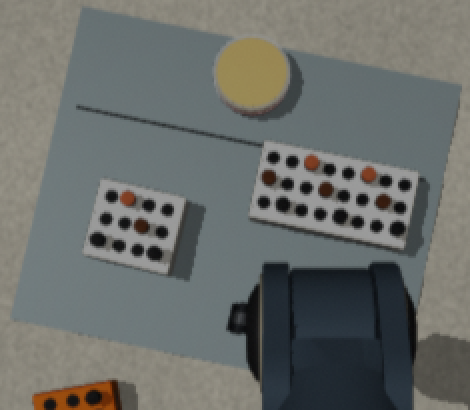

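View pics/s2.png

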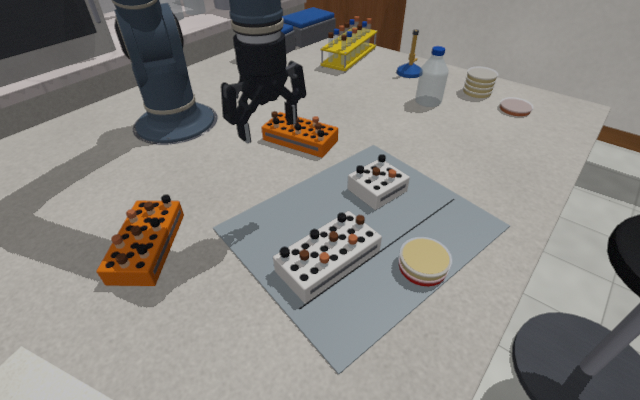

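The top view shows the far edge (crop 265,142 to 418,170) on the line with the short rack where it stood. The scene view shows the rack's far foot, (302,297) to (380,246), lying at the line. A numeric check of the far edge comes next.

```bash
python3 - <<'E'
from h import *
f0=dict(np.load("top0.npz")); R,L=measure(f0); f=dict(np.load("top2.npz"))
print(faredge(f,L,320,390,120,155)); 
for g in (f0,f): print(faredge(g,L,238,272,140,170))
E
```

```text
(np.float32(-0.00045043044), np.float32(-0.10416817), np.float32(-0.0032638519))
(np.float32(-0.08353334), np.float32(0.11483302), np.float32(0.021403903))
(np.float32(-0.074486), np.float32(0.11039437), np.float32(0.29257873))
```

```bash
python3 - <<'E'
from h import *
from plant import robot
a=np.load("top0.npz")["image"][140:205,218:288]; b=np.load("top2.npz")["image"][140:205,218:288]
g=[cv2.cvtColor(x,cv2.COLOR_RGB2GRAY).astype(np.float32) for x in(a,b)]
print("short rack shift px",cv2.phaseCorrelate(g[0],g[1]))
s=robot.sense(); print(s["t"],s["tcp_pos"],s["wrist_force"])
robot.close_job()
E
```

```text
short rack shift px ((-0.012167487864623183, 0.001107779864170766), 0.9877825475033418)
14.35 [ 0.49058881 -0.09659653  0.19868488] [ 0.36675986  0.45949504 -0.6634124 ]
the job is handed in; nothing more can be done
```

The long rack's far edge now lies on the line: it measured about 0.5 mm short of it and parallel within 0.01 rad, the short rack had not moved, and I handed the job in at 14.35 s with the arm clear.

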